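# Blow a beaker dry with the spring-centred air valve

## Task

Blow the rinsed glass beaker dry on the air dryer: push the valve lever fully over towards the side where the beaker stands, hold it there for three seconds, then let go so that it springs back to the middle. Do not push it over to the other side (that nozzle blows on the closed jar), and leave the beaker standing where it is.

Things in the scene. Friction and masses are not known exactly. Their poses are not given: they have to be found in the camera images.
- dryer: Air dryer, fixed: white tray 104 x 290 x 10 mm with a valve body amid it (80 x 62 mm, top 62 mm above the worktop) and two pipes (top 124 mm up) to down-turned nozzles at y = +100 and -100 mm. Origin: centre of the tray's underside, on the worktop; x to its back, y along the tray, z up. The beaker stands under one nozzle, a white lidded jar (49 mm wide, 40 mm high) under the other; this varies.
- knob (a point): Centre of the black ball knob (30 mm diameter) on the valve lever, a 10 mm rod upright at the front of the valve body. At rest it is 165 mm above the worktop, at dryer x = -28 mm, y = 0, and 115 mm above the lever's pivot. It swings only along the dryer's y, 50 mm each way, sinking 11 mm.
- lever (a joint): Angle of the valve lever: 0 upright (centred), positive leaning to the dryer's +y, negative to its -y, stops at +0.45 and -0.45 rad. A spring returns it to 0 from either side; fully over takes about 5 N at the knob.
- beaker: Small open clear glass beaker, 61 mm wide and 73 mm high, empty, loose, standing on the tray (10 mm above the worktop) under one nozzle. Origin: centre of its underside; z up. The sign of its y in the dryer's frame tells the side to push to.
Things that resemble listed ones, but are neither listed nor needed, are in the scene too. What is shaped like the beaker but red is not meant.

How it is judged:
On the way:
1. the lever is held over towards the beaker's side, beyond 0.36 rad, for 2.5 s (((y of beaker in the frame of dryer above 0 m and value of joint lever above 0.36 rad) or (y of beaker in the frame of dryer below 0 m and value of joint lever below -0.36 rad))), for 2.5 s.
At the end, for the whole second after the job is handed in: The lever is back at the middle (within 0.08 rad) and at rest, and the beaker stands upright (within 10 degrees) within 20 mm of where it stood (value of joint lever between -0.08 and 0.08 rad and velocity of joint lever between -0.1 and 0.1 rad/s and distance of beaker from where it was at the start of the episode below 0.02 m and angle between beaker's own z axis and vertical below 0.17 rad); the robot touches nothing.
It fails at once if the lever is pushed more than 0.15 rad towards the side away from the beaker ((y of beaker in the frame of dryer above 0 m and value of joint lever below -0.15 rad) or (y of beaker in the frame of dryer below 0 m and value of joint lever above 0.15 rad)).
It fails at once if the beaker is moved more than 20 mm or tipped more than 0.3 rad (distance of beaker from where it was at the start of the episode above 0.02 m or angle between beaker's own z axis and vertical above 0.3 rad).
It also fails if it takes over 35 s, if anything falls off the work surface, if the arm or the gripper's body presses on something with over 40 N, if the wrist force passes 120 N, or if a joint passes its speed limit or range.

## Robot

A 6-joint arm with a two-finger parallel gripper is mounted at the origin on a cart in front of the work surface, level with it; the furniture and walls round the work are solid. World frame = base frame: x ahead of the robot, y to its left, z up, the work surface at z = 0. Lengths are in m, angles in rad, forces in N, time in s.
With the tool pointing down it reaches from about 0.425 to 0.95 m from the base axis. Payload 3.5 kg.
Tool frame: the origin (TCP) lies on the centre line of the jaws, within the pads' length; the fingertips stand 17 mm ahead of it and the grasp point (between the pads) lies 2 mm behind it; z points along the fingers, y is the line along which they close (so a half turn about z gives the same grasp; the last joint's range is limited). The gripper opens to 85 mm and grips with 20 to 120 N. Pads are 22 mm wide; open, the fingers measure 114 mm over their backs; the gripper's body (76 mm by 85 mm) begins 54 mm behind the grasp point. The pads swing forward as they close: fully open they stand 13 mm farther back than shut.
Start: joints at [-1.464, 0.286, 1.577, -0, 1.279, -0.15], TCP at [0.171, -0.653, 0.248] pointing down, gripper open.
Joint ranges: [-2.77, 2.77], [-0.9, 2.22], [0.21, 2.48], [-1.53, 4.67], [0.24, 2.81], [-2.84, 2.84]. Speed limits (rad/s): [2.79, 2.79, 3.14, 3.14, 3.14, 3.14].

## Interface

Orientations are given as a unit quaternion [x, y, z, w].
In Python, from plant import ctrl gives the robot as it stands. The module is installed in compiled form; this text tells all that it offers.
- The arm moves only by the tool drive_tool, never from a script. Its argument "moves" is a list of rows, each a list of 3 entries, a list of its own where there are three numbers: the turn, a rotation vector about the tool's x, y, z in rad, then the shift along the tool's x, y, z in m, then the finger opening in m, from 0 to 0.0854. A call has 1 to 5 rows; each row shifts and turns the commanded pose from where the row before left it, along the tool's axes as they then stand; what a row does not reach is not made up. A row lasts 1/8 s, in which the tool goes at most 62.5 mm and 10.7 degrees, less where a joint would pass 70% of its speed; a pose out of reach is approached as far as the arm can. A call with a gripper value outside its range is refused whole. The fingers move at their own pace and stop on an object; "grip_force" is the grip in N (left out, the last holds). Time passes only in rows, so rows that do not move let the fingers close. It gives the time, the measured TCP pose, the force, the opening and the grip force at its end, in the units of the state.
- ctrl.get_state(): the state, without advancing time (a new reading comes with each control period).
- ctrl.read_camera(name): name is "scene" or "top" or "wrist"; returns a dict with "image" (420x560x3 uint8, red, green, blue), "fx", "fy", "cx", "cy" (pixels), "dist" ([k1, k2, p1, p2, k3] as OpenCV has them; the pictures are not rectified), "R" (3x3) and "t" (3): a world point X has camera coordinates R X + t. Camera axes: x right, y down, z forward; pixel columns grow to the right and rows downward; lengths in m; the calibration is good to about 2 mm. A picture is of the moment at which its call begins. There is no depth.
- ctrl.sign_off(): hands the job in; it is judged then, once.
The state is a dict: "time": time; "qpos": joint angles; "dq": joint speeds; "joint_efforts": joint torques, N m; "eef_pos": TCP position; "tcp_rot": TCP orientation; "contact_force": force on the tool from outside, world axes, zero at the start; "wrist_torque": the same for the moment, N m; "opening": opening from 0.0 (shut) to 1.0 (fully open); "finger_force": force on a finger pad.
Only numpy, scipy, OpenCV 4.12 (cv2) and the standard library are available. Lean on these libraries where they do the work, as an engineer would, in place of code of your own. Each camera call takes 0.05 s, during which the arm holds its last target. There are 200 camera calls.

## Working session

There is one attempt and no reset: what is moved stays moved. The work goes in short steps, Python scripts to look and compute and a tool call to move; the robot and the scene stay as the last step left them, time stands still between calls to the robot, and variables do not carry over. Pictures are saved under pics/ and viewed, at most 10 in all, crops included, and the job is handed in when it is done.

Besides the shell and the picture viewer there is one more tool, called after ">>>" by a JSON object that holds its "api" and its "payload", one argument or row to a line. drive_tool: Moves the arm, as the interface text tells. Its arguments: {"type":"object","properties":{"moves":{"type":"array","items":{"type":"array"}},"grip_force":{"type":"number"}},"required":["moves"]}

```bash
mkdir -p pics; cat > h.py <<'E'
import numpy as np, cv2, pickle
from plant import ctrl
def K(c): return np.array([[c["fx"],0,c["cx"]],[0,c["fy"],c["cy"]],[0,0,1.]])
def ray(c,uv):
    p=cv2.undistortPoints(np.array([[uv]],float),K(c),np.array(c["dist"]))[0,0]
    R=np.array(c["R"]);return -R.T@np.array(c["t"]), R.T@np.array([p[0],p[1],1])
def plane(c,uv,z):
    o,d=ray(c,uv);return o+d*(z-o[2])/d[2]
def tri(a,b):
    A=[];B=[]
    for o,d in (a,b):
        d=d/np.linalg.norm(d);P=np.eye(3)-np.outer(d,d);A.append(P);B.append(P@o)
    return np.linalg.lstsq(np.vstack(A),np.hstack(B),rcond=None)[0]
def proj(c,X):
    return cv2.projectPoints(np.array(X,float).reshape(-1,1,3),cv2.Rodrigues(np.array(c["R"]))[0],np.array(c["t"],float),K(c),np.array(c["dist"]))[0][:,0]
E
python3 - <<'E'
from h import *
C={n:ctrl.read_camera(n) for n in("scene","top")}
pickle.dump(C,open("c.pkl","wb"))
for n,c in C.items(): cv2.imwrite(f"pics/{n}.png",c["image"][:,:,::-1]); print(n,ray(c,(280,210)))
s=ctrl.get_state();print(s)
E
```

```text
scene (array([-0.01828457,  0.63692165,  0.56173119]), array([ 0.6293452 , -0.58146617, -0.51567385]))
top (array([0.33935024, 0.12782715, 0.96094784]), array([ 0.20387124,  0.00660356, -0.97901594]))
{'time': 0.1, 'qpos': array([-1.46400985e+00,  2.87120583e-01,  1.57803979e+00, -1.18191600e-05,
        1.27860049e+00, -1.50029456e-01]), 'dq': array([ 0.00018784, -0.00156487, -0.00324687,  0.00027752, -0.00121221,
       -0.00113974]), 'joint_efforts': array([ 1.22827034e-03, -4.07296264e+01, -2.93699723e+01, -9.34174295e-05,
        3.39931641e-03, -1.95709662e-07]), 'eef_pos': array([ 0.17139778, -0.65229603,  0.24705148]), 'tcp_rot': array([ 9.91766217e-01,  1.28057001e-01,  1.77821849e-05, -1.08397262e-03]), 'contact_force': array([-0.58749908,  0.86559685, -0.04512939]), 'wrist_torque': array([-0.011563  , -0.02922878,  0.04966931]), 'finger_force': 0.0, 'opening': 0.999756533699335}
```

View pics/scene.png

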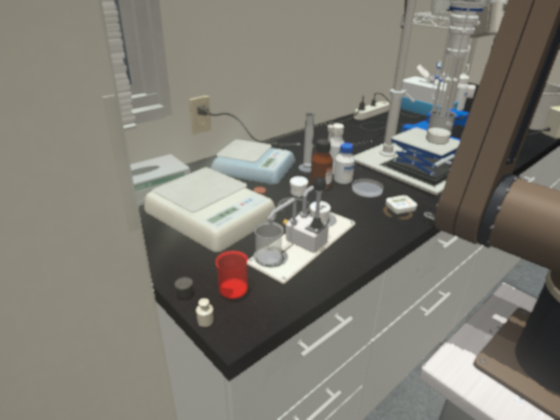

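View pics/top.png

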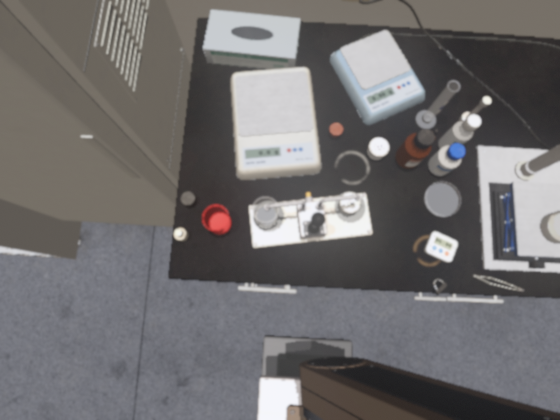

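The tray lies at top px (249–371, 195–247). The clear beaker is at top (265,212) / scene (270,243), under the left nozzle. The lidded jar is at top (350,207), under the right nozzle. The black knob is at top (317,222) / scene (319,184). The red beaker at top (217,220) is a decoy. Next I'll measure these and confirm them in a crop.

```bash
python3 - <<'E'
from h import *
C=pickle.load(open("c.pkl","rb"));t,s=C["top"],C["scene"]
im=t["image"]; hsv=cv2.cvtColor(im,cv2.COLOR_RGB2HSV)
m=((hsv[:,:,2]>150)&(hsv[:,:,1]<60)).astype(np.uint8); m[:190]=0;m[255:]=0;m[:,:240]=0;m[:,380:]=0
cnt=max(cv2.findContours(m,0,2)[0],key=cv2.contourArea)
box=cv2.boxPoints(cv2.minAreaRect(cnt));print(box)
P=np.array([plane(t,b,.01) for b in box]);print(P.round(3),P.mean(0).round(3))
k=[]
for c,(u,v) in((t,(317,220)),(s,(319,184))):
    g=c["image"].max(2)[v-14:v+15,u-14:u+15]; mm=(g<60).astype(np.uint8)
    n,l,st,ce=cv2.connectedComponentsWithStats(mm); print(st[1:],ce[1:]+[u-14,v-14])
print("knob plane",plane(t,(317,220),.165)); print("tri",tri(ray(t,(317,220)),ray(s,(319,184))))
print("beaker",plane(t,(266,213),.02), plane(s,(270,257),.01),"jar",plane(t,(350,207),.05))
a=cv2.resize(im[180:260,235:385],(800,426),interpolation=2)
cv2.imwrite("pics/crop.png",a[:,:,::-1])
b=cv2.resize(s["image"][165:285,235:365],(640,590),interpolation=2); cv2.imwrite("pics/crop2.png",b[:,:,::-1])
E
```

```text
[[246.88396 203.01364]
 [367.16037 188.86346]
 [372.5119  234.3515 ]
 [252.2355  248.50168]]
[[ 0.55   0.216  0.01 ]
 [ 0.602 -0.077  0.01 ]
 [ 0.49  -0.091  0.01 ]
 [ 0.44   0.195  0.01 ]] [0.521 0.061 0.01 ]
[] []
[[11 15  9  4 28]] [[320.03571429 186.71428571]]
knob plane [0.48848181 0.05728018 0.165     ]
tri [0.48909702 0.05801282 0.16610497]
beaker [0.52612842 0.16736877 0.02      ] [0.52212035 0.16401506 0.01      ] jar [ 0.54500579 -0.02894424  0.05      ]
```

View pics/crop.png

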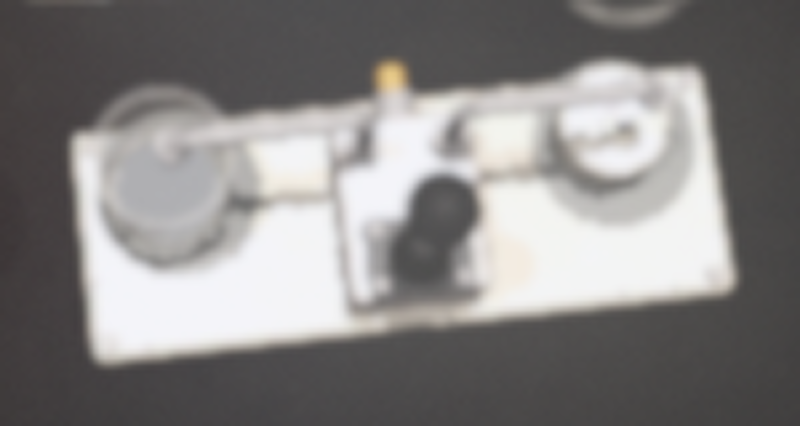

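View pics/crop2.png

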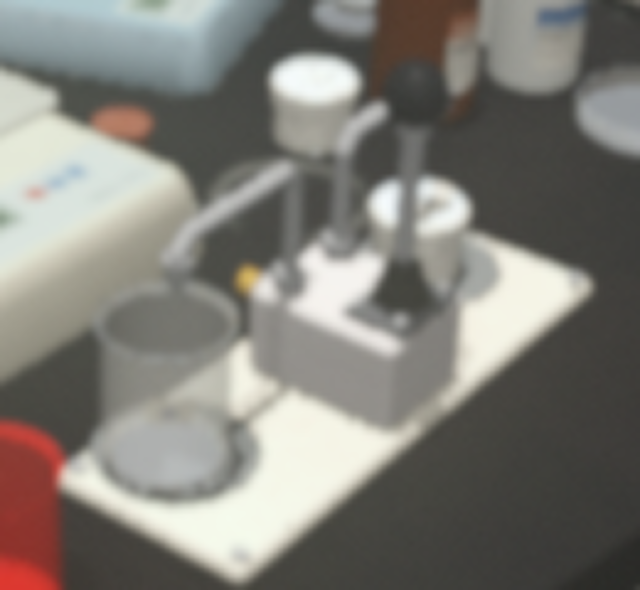

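The crops confirm it: the clear beaker stands under the +y nozzle (crop (165,190)) and the jar under the −y one. The knob is at about (0.489, 0.058, 0.166) and the dryer yaw is about 8°. So I push towards +y with the fingers shut, coming from the −y side.

>>> {"api": "drive_tool", "payload": {
  "moves": [
    [[0,0,0],[0.034,-0.039,0],0],
    [[0,0,0],[0.034,-0.039,0],0],
    [[0,0,0],[0.034,-0.039,0],0],
    [[0,0,0],[0.034,-0.039,0],0],
    [[0,0,0],[0.034,-0.039,0],0]
  ]
}}

```text
time: 0.72
eef_pos: [0.2868, -0.4192, 0.2478]
tcp_rot: [0.992, 0.128, 0.0, -0.0]
contact_force: [0.6, -0.4, 0.6]
opening: -0.001
finger_force: 0.0
```

>>> {"api": "drive_tool", "payload": {
  "moves": [
    [[0,0,0],[0.034,-0.039,0],0],
    [[0,0,0],[0.034,-0.039,0],0],
    [[0,0,0],[0.034,-0.039,0],0],
    [[0,0,0],[0.034,-0.039,0],0],
    [[0,0,0],[0.034,-0.039,0],0]
  ]
}}

```text
time: 1.35
eef_pos: [0.4015, -0.1876, 0.248]
tcp_rot: [0.992, 0.128, -0.0, -0.0]
contact_force: [1.0, 0.4, 0.4]
opening: 0.002
finger_force: 0.0
```

>>> {"api": "drive_tool", "payload": {
  "moves": [
    [[0,0,0],[0.035,-0.039,0],0],
    [[0,0,0],[0.035,-0.039,0],0],
    [[0,0,0],[0.035,-0.039,0],0],
    [[0,0,0],[0.035,-0.039,0],0],
    [[0,0,0.1],[0,0,0],0]
  ]
}}

```text
time: 1.98
eef_pos: [0.4975, 0.0002, 0.2478]
tcp_rot: [0.997, 0.08, -0.0, -0.0]
contact_force: [-0.3, 0.2, -0.6]
opening: -0.001
finger_force: 0.0
```

```bash
python3 - <<'E'
from h import *
s=ctrl.get_state();print(s["eef_pos"],s["tcp_rot"])
c=ctrl.read_camera("wrist");pickle.dump(c,open("w.pkl","wb"));cv2.imwrite("pics/w1.png",c["image"][:,:,::-1])
print(proj(c,[.489,.058,.166]))
E
```

```text
[4.97533833e-01 2.00485198e-04 2.47792672e-01] [ 9.96830792e-01  7.95487894e-02 -4.13248139e-04 -4.37614878e-04]
[[178.55293302 228.209078  ]]
```

View pics/w1.png

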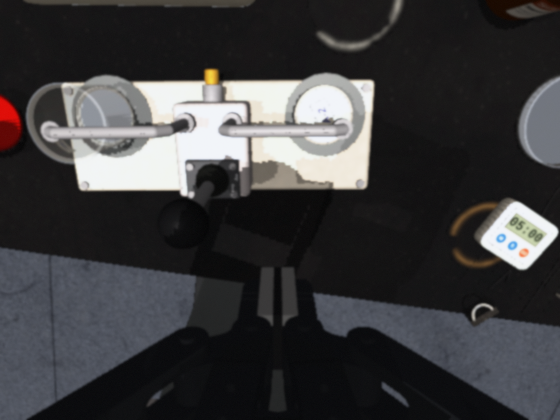

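The wrist view shows the knob at (183,223), predicted (178,228), so the estimate is good to about 3 mm and the tool's y runs along the tray. I'll descend beside it and then push along tool −y.

>>> {"api": "drive_tool", "payload": {
  "moves": [
    [[0,0,0],[0.003,0,0.046],0],
    [[0,0,0],[0,0,0.046],0],
    [[0,0,0],[0,0,0],0]
  ]
}}

```text
time: 2.4
eef_pos: [0.4966, -0.002, 0.1521]
tcp_rot: [0.997, 0.078, -0.005, -0.001]
contact_force: [-0.2, -0.6, -0.2]
opening: -0.001
finger_force: 0.0
```

>>> {"api": "drive_tool", "payload": {
  "moves": [
    [[0,0,0],[0,-0.012,0],0],
    [[0,0,0],[0,-0.012,0],0],
    [[0,0,0],[0,-0.006,0],0],
    [[0,0,0],[0,0,0],0]
  ]
}}

```text
time: 2.9
eef_pos: [0.4957, 0.0279, 0.1573]
tcp_rot: [0.997, 0.079, 0.001, 0.0]
contact_force: [0.6, -0.1, -0.4]
opening: -0.003
finger_force: 0.0
```

>>> {"api": "drive_tool", "payload": {
  "moves": [
    [[0,0,0],[0,-0.012,0],0],
    [[0,0,0],[0,-0.012,0],0],
    [[0,0,0],[0,-0.006,0],0],
    [[0,0,0],[0,0,0],0]
  ]
}}

```text
time: 3.4
eef_pos: [0.4907, 0.0573, 0.1562]
tcp_rot: [0.997, 0.079, 0.0, 0.0]
contact_force: [1.6, -2.5, -0.4]
opening: 0.002
finger_force: 1.2
```

```bash
python3 - <<'E'
from h import *
s=ctrl.get_state();print(s["eef_pos"],s["contact_force"])
c=ctrl.read_camera("wrist");cv2.imwrite("pics/w2.png",c["image"][:,:,::-1])
E
```

```text
[0.49066669 0.05725141 0.15616452] [ 1.63233005 -2.46133188 -0.42486787]
```

View pics/w2.png

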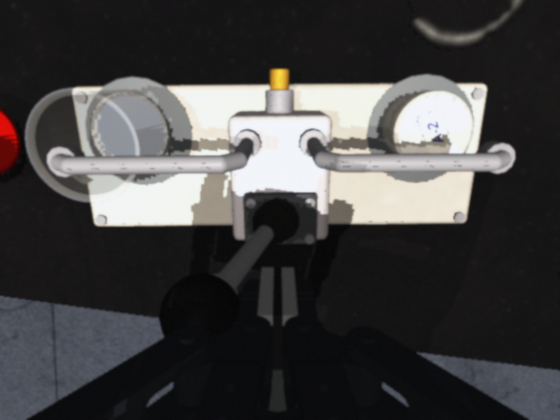

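The knob, at (200,312), is being pushed by the finger and the force is about 2.5 N. I'll continue to the stop in small steps.

>>> {"api": "drive_tool", "payload": {
  "moves": [
    [[0,0,0],[0,-0.01,0],0],
    [[0,0,0],[0,-0.007,0],0],
    [[0,0,0],[0,0,0],0]
  ]
}}

```text
time: 3.82
eef_pos: [0.4872, 0.0737, 0.1555]
tcp_rot: [0.997, 0.079, -0.001, 0.0]
contact_force: [0.9, -5.2, -4.2]
opening: -0.001
finger_force: 2.5
```

>>> {"api": "drive_tool", "payload": {
  "moves": [
    [[0,0,0],[0,-0.004,0],0],
    [[0,0,0],[0,0,0],0]
  ]
}}

```text
time: 4.08
eef_pos: [0.4867, 0.0769, 0.1555]
tcp_rot: [0.997, 0.079, -0.001, 0.001]
contact_force: [0.2, -6.2, -4.2]
opening: 0.001
finger_force: 3.3
```

>>> {"api": "drive_tool", "payload": {
  "moves": [
    [[0,0,0],[0,-0.003,0],0],
    [[0,0,0],[0,0,0],0]
  ]
}}

```text
time: 4.32
eef_pos: [0.4867, 0.0773, 0.1556]
tcp_rot: [0.997, 0.079, -0.001, 0.004]
contact_force: [2.2, -15.7, -5.6]
opening: -0.001
finger_force: 7.6
```

The force jumped to about 16 N, so the lever is at its stop. I'll back off slightly and hold.

>>> {"api": "drive_tool", "payload": {
  "moves": [
    [[0,0,0],[0,0.001,0],0],
    [[0,0,0],[0,0,0],0],
    [[0,0,0],[0,0,0],0],
    [[0,0,0],[0,0,0],0],
    [[0,0,0],[0,0,0],0]
  ]
}}

```text
time: 4.95
eef_pos: [0.4867, 0.0771, 0.1556]
tcp_rot: [0.997, 0.079, -0.001, 0.003]
contact_force: [0.6, -11.7, -4.6]
opening: 0.004
finger_force: 6.0
```

```bash
python3 - <<'E'
from h import *
c=ctrl.read_camera("scene");cv2.imwrite("pics/s2.png",cv2.resize(c["image"][130:300,200:400],(700,595))[:,:,::-1])
print(proj(c,[.482,.109,.155]))
E
```

```text
[[304.29270304 197.75490131]]
```

View pics/s2.png

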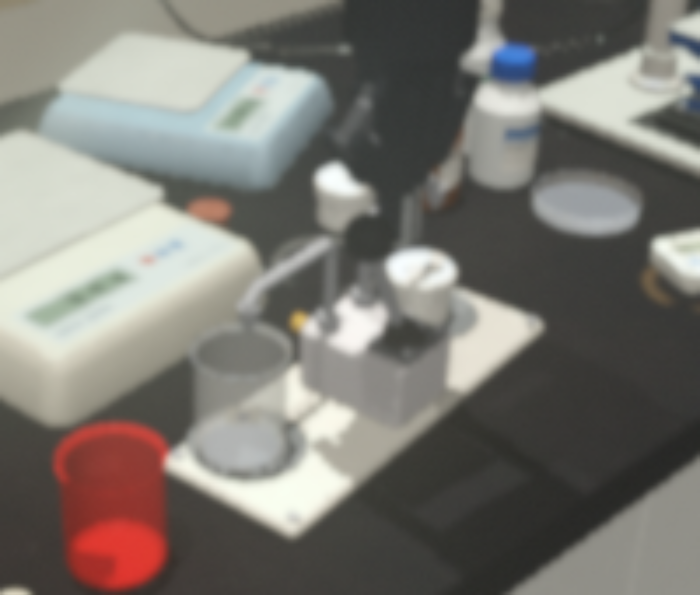

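>>> {"api": "drive_tool", "payload": {
  "moves": [
    [[0,0,0],[0,0,0],0],
    [[0,0,0],[0,0,0],0],
    [[0,0,0],[0,0,0],0],
    [[0,0,0],[0,0,0],0],
    [[0,0,0],[0,0,0],0]
  ]
}}

```text
time: 5.62
eef_pos: [0.4867, 0.0771, 0.1556]
tcp_rot: [0.997, 0.079, -0.001, 0.003]
contact_force: [0.7, -12.9, -5.1]
opening: 0.0
finger_force: 6.0
```

>>> {"api": "drive_tool", "payload": {
  "moves": [
    [[0,0,0],[0,0,0],0],
    [[0,0,0],[0,0,0],0],
    [[0,0,0],[0,0,0],0],
    [[0,0,0],[0,0,0],0],
    [[0,0,0],[0,0,0],0]
  ]
}}

```text
time: 6.25
eef_pos: [0.4867, 0.0771, 0.1556]
tcp_rot: [0.997, 0.079, -0.001, 0.003]
contact_force: [1.5, -11.4, -4.4]
opening: -0.0
finger_force: 6.0
```

>>> {"api": "drive_tool", "payload": {
  "moves": [
    [[0,0,0],[0,0,0],0],
    [[0,0,0],[0,0,0],0],
    [[0,0,0],[0,0,0],0],
    [[0,0,0],[0,0,0],0],
    [[0,0,0],[0,0,0],0]
  ]
}}

```text
time: 6.88
eef_pos: [0.4867, 0.0771, 0.1555]
tcp_rot: [0.997, 0.079, -0.001, 0.003]
contact_force: [1.4, -12.1, -5.7]
opening: -0.003
finger_force: 6.0
```

>>> {"api": "drive_tool", "payload": {
  "moves": [
    [[0,0,0],[0,0,0],0],
    [[0,0,0],[0,0,0],0],
    [[0,0,0],[0,0,0],0],
    [[0,0,0],[0,0,0],0],
    [[0,0,0],[0,0,0],0]
  ]
}}

```text
time: 7.5
eef_pos: [0.4867, 0.0771, 0.1556]
tcp_rot: [0.997, 0.079, -0.001, 0.003]
contact_force: [1.0, -11.9, -4.5]
opening: 0.004
finger_force: 6.0
```

>>> {"api": "drive_tool", "payload": {
  "moves": [
    [[0,0,0],[0,0,0],0],
    [[0,0,0],[0,0,0],0],
    [[0,0,0],[0,0,0],0]
  ]
}}

```text
time: 7.88
eef_pos: [0.4867, 0.0771, 0.1556]
tcp_rot: [0.997, 0.079, -0.001, 0.003]
contact_force: [1.9, -12.4, -5.1]
opening: 0.002
finger_force: 6.0
```

The picture shows the knob at scene (306,198), predicted (304,198) for fully over. The lever was held for 3.5 s and the beaker hasn't moved. I'll ease the lever back so that it doesn't overshoot.

>>> {"api": "drive_tool", "payload": {
  "moves": [
    [[0,0,0],[0,0.008,0],0],
    [[0,0,0],[0,0.008,0],0],
    [[0,0,0],[0,0.008,0],0],
    [[0,0,0],[0,0.007,0],0],
    [[0,0,0],[0,0.006,0],0]
  ]
}}

```text
time: 8.5
eef_pos: [0.493, 0.0429, 0.1564]
tcp_rot: [0.997, 0.078, 0.0, -0.0]
contact_force: [0.1, -1.3, -0.2]
opening: 0.001
finger_force: 0.5
```

>>> {"api": "drive_tool", "payload": {
  "moves": [
    [[0,0,0],[0,0.005,0],0],
    [[0,0,0],[0,0.004,0],0],
    [[0,0,0],[0,0.004,0],0],
    [[0,0,0],[0,0.004,0],0],
    [[0,0,0],[0,0.004,0],0]
  ]
}}

```text
time: 9.12
eef_pos: [0.496, 0.0222, 0.1562]
tcp_rot: [0.997, 0.078, -0.0, -0.0]
contact_force: [-0.3, 0.6, 0.2]
opening: 0.001
finger_force: 0.0
```

>>> {"api": "drive_tool", "payload": {
  "moves": [
    [[0,0,0],[0,0.015,0],0],
    [[0,0,0],[0,0.02,0],0],
    [[0,0,0],[0,0.02,0],0],
    [[0,0,0],[0,0,-0.04],0],
    [[0,0,0],[0,0,-0.04],0]
  ]
}}

```text
time: 9.75
eef_pos: [0.5044, -0.0332, 0.2367]
tcp_rot: [0.997, 0.078, -0.001, -0.0]
contact_force: [1.0, 0.8, -0.2]
opening: 0.001
finger_force: 0.0
```

>>> {"api": "drive_tool", "payload": {
  "moves": [
    [[0,0,0],[0,0,0],0],
    [[0,0,0],[0,0,0],0],
    [[0,0,0],[0,0,0],0],
    [[0,0,0],[0,0,0],0]
  ]
}}

```text
time: 10.25
eef_pos: [0.5041, -0.0319, 0.2349]
tcp_rot: [0.997, 0.078, -0.001, -0.0]
contact_force: [-0.1, -0.6, -0.7]
opening: -0.001
finger_force: 0.0
```

```bash
python3 - <<'E'
from h import *
c=ctrl.read_camera("scene");cv2.imwrite("pics/s3.png",cv2.resize(c["image"][130:300,200:400],(700,595))[:,:,::-1])
s=ctrl.get_state();print(s["dq"].round(3),s["contact_force"])
E
```

```text
[ 0.004 -0.005 -0.006  0.002  0.001  0.   ] [-0.25507551  0.87152854  0.06261761]
```

View pics/s3.png

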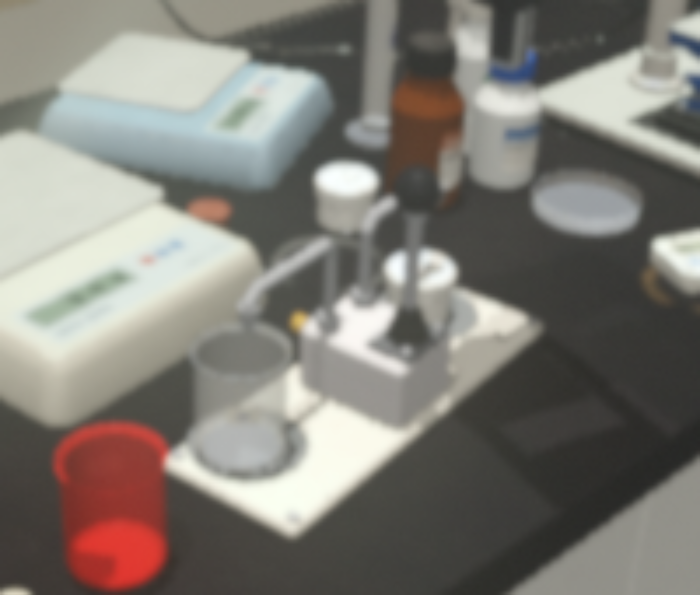

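The lever is upright again, with the knob at crop (417,189), which is scene (319,184) as at the start. The beaker is unmoved and the gripper is clear.

```bash
python3 -c "
from plant import ctrl
print(ctrl.sign_off())"
```

```text
the job is handed in; nothing more can be done
None
```

I pushed the lever fully over to the beaker's side (+y), held it there for about 3.5 s and eased it back to the middle; the beaker did not visibly move, and the job is handed in (the hand-in gave no verdict).

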